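# Fetch the tall sample jar from behind the splash shield and weigh it

## Robot

A 7-joint arm with a two-finger parallel gripper is mounted at the origin on the work surface. World frame = base frame: x ahead of the robot, y to its left, z up, the work surface at z = 0. Lengths are in m, angles in rad, forces in N, time in s.
With the tool pointing down it reaches from about 0.4 to 0.85 m from the base axis. Payload 10.4 kg.
Tool frame: the origin (TCP) lies between the finger pads; the fingertips stand manip.finger_overhang ahead of it and the grasp point (between the pads) lies 11 mm behind it (manip.finger_overhang is the distance from the TCP to the fingertips, in m); x points along the fingers, z is the direction in which the jaws open and shut, and the axes are right-handed (so a half turn about x gives the same grasp; the last joint's range is limited). The gripper opens to 85 mm and grips with 20 to 120 N. Pads are 22 mm wide; open, the fingers measure 114 mm over their backs; the gripper's body (76 mm by 85 mm) begins 54 mm behind the grasp point. The pads swing forward as they close: fully open they stand 13 mm farther back than shut.
Start: joints at [-1.147, 0.332, -0.065, 1.46, 0.022, 1.35, -0.088], TCP at [0.27, 0.564, 0.239] pointing down, gripper open.
Joint ranges: [-2.6, 2.6], [-0.5, 2.12], [-1.47, 1.34], [0.16, 2.42], [-1.27, 4.41], [0.06, 2.06], [-2.6, 2.6]. Speed limits (rad/s): [2.22, 2.22, 2.79, 2.79, 3.14, 3.14, 3.14].

## Interface

Orientations are given as a unit quaternion [x, y, z, w].
In Python, from workcell import get_obs, camera, workorder, manip gives the robot as it stands. The module is installed in compiled form; this text tells all that it offers.
- The arm moves only by the tool play_rows, never from a script. Its argument "increments" is text: rows parted by semicolons, each of 4 numbers parted by spaces: the shift along the tool's x, y, z in m, then the turn about the tool's x in rad. A call has 1 to 20 rows; each row shifts and turns the pose as measured when the row begins, along the tool's axes as they then stand; what a row does not reach is not made up. A row lasts 1/10 s, in which the tool goes at most 50 mm and 8.59 degrees, less where a joint would pass 70% of its speed; a pose out of reach is approached as far as the arm can. A call is refused whole if a number of a shift passes 0.05 or a number of a turn 0.15, either way. A call with a gripper value outside its range is refused whole. "hand" is the gripper command: -1 is fully open, 1 is shut, values between are in proportion, set as the call begins (left out, the last holds). The fingers move at their own pace and stop on an object; "squeeze" is the grip in N (left out, the last holds). Time passes only in rows, so rows that do not move let the fingers close. It gives the time, the measured TCP pose, the force and the opening at its end, in the units of the state.
- get_obs(): the state, without advancing time (a new reading comes with each control period).
- camera(name): name is "scene" or "top" or "wrist"; returns a dict with "img" (384x512x3 uint8, blue, green, red), "fov_y" (degrees; the focal length in pixels is half the picture's height over the tangent of half this angle, whatever the lens; pixels are square), "cx", "cy" (the principal point, pixels), "R" (3x3) and "t" (3): a world point X has camera coordinates R X + t; the wrist camera has in their place "tool_from_camera" (4x4, takes a point from camera to tool coordinates, whose origin is the TCP and whose axes are the tool frame's). Camera axes: x right, y down, z forward; pixel columns grow to the right and rows downward; lengths in m; the calibration is good to about 2 mm. A picture is of the moment at which its call begins: read the wrist's pose just before it. There is no depth.
- workorder.hand_in(): hands the job in, once; it reports no verdict.
The state is a dict: "clock": time; "joint_pos": joint angles; "joint_velocities": joint speeds; "tau": joint torques, N m; "position": TCP position; "ee_rot": TCP orientation; "ft_force": force on the tool from outside, world axes, zero at the start; "torque": the same for the moment, N m; "grip_width": opening from 0.0 (shut) to 1.0 (fully open).
Only numpy, scipy, OpenCV 4.12 (cv2) and the standard library are available. Lean on these libraries where they do the work, as an engineer would, in place of code of your own. Each camera call takes 0.05 s, during which the arm holds its last target.

## Task

Push the spring-closing clear splash shield back and keep it held open with the hand while you reach behind it and lift out the taller, slimmer of the two capped jars. Stand that jar upright in the middle of the round pan of the balance and let go; the shield must be closed again at the end.

Things in the scene. Friction and masses are not known exactly. Their poses are not given: they have to be found in the camera images.
- jar_center (a point): Jar to fetch: amber glass, white cap, upright cylinder 40 mm in diameter, 50 mm tall (cap, same diameter: top 14 mm), about 0.1 kg. Point: its centre, 25 mm above its foot. It stands on the stand's 20 mm thick base, 40 mm in front of the hinge line, 55 mm left or right of the middle. A squat jar (56 mm in diameter, 30 mm tall, same glass and cap) stands 110 mm beside it.
- shield_hinge (a point): Middle of the shield's hinge line, on the fixed stand, 80 mm above the table; y along the hinge, x level to the back, z up. The shield is a slippery clear panel, 240 mm along y, with a bend: two flats of 90 mm, one above the other. The stand: white tray 20 mm thick, x -145 to +25 mm, y -130 to +130 mm from here, wall behind the hinge 76 mm tall; front and ends open.
- shield (a joint): Opening, rad. 0 closed: the lower flat rises to the front at 50 deg to the bend (58 mm in front of the hinge, 149 mm above the table), the upper one from there almost upright to the top edge (50 mm in front, 239 mm up). 1.2 fully back. Pushed level to the back from in front it opens; a spring (1 to 3 N) shuts it unless something leans on it. A hand over the jar holds it at 0.35 to 0.8.
- pan (a point): Centre of the top face of the balance's round steel pan, 110 mm in diameter, 62 mm above the table. The balance is a fixed white slab 210 x 170 mm, about 53 mm tall, with a blank dark display before the pan (-x side); the pan's centre is 25 mm behind the slab's.

How it is judged:
On the way:
1. the jar is lifted at least 10 mm off the stand while the shield is held open by at least 0.2 rad (value of joint shield above 0.2 rad and height (world z) of jar_center above 0.055 m), for 0.1 s.
At the end, for the whole second after the job is handed in: The tall jar stands upright (within 0.15 rad) and at rest on the balance pan, its axis within 25 mm of the pan's centre, and the shield is closed (under 0.1 rad) (horizontal distance between jar_center and pan below 0.025 m and z of jar_center in the frame of pan between 0.02 and 0.03 m and angle between jar_center's own z axis and vertical below 0.15 rad and value of joint shield below 0.1 rad and linear speed of jar below 0.02 m/s); the robot touches nothing.
It also fails if it takes over 48 s, if anything falls off the work surface, if the arm or the gripper's body presses on something with over 40 N, if the wrist force passes 120 N, or if a joint passes its speed limit or range.

## Working session

There is one attempt and no reset: what is moved stays moved. The work goes in short steps, Python scripts to look and compute and a tool call to move; the robot and the scene stay as the last step left them, time stands still between calls to the robot, and variables do not carry over. Pictures are saved under pics/ and viewed, and the job is handed in when it is done.

Besides the shell and the picture viewer there is one more tool, called after "Call:" as name(argument=value, ...) on one line, values as JSON. play_rows: Moves the arm, as the interface text tells. Its arguments: {"type":"object","properties":{"increments":{"type":"string"},"hand":{"type":"number"},"squeeze":{"type":"number"}},"required":["increments"]}

```bash
mkdir -p pics
cat > h.py <<'E'
import numpy as np, cv2
from workcell import get_obs, camera, workorder, manip
def save(n,im): cv2.imwrite('pics/'+n+'.png',im)
def ray(c,u,v,obs=None):
    f=192/np.tan(np.radians(c['fov_y']/2)); d=np.array([(u-c['cx'])/f,(v-c['cy'])/f,1.])
    R=np.array(c['R']);t=np.array(c['t']); return -R.T@t, R.T@d
def plane(c,u,v,z):
    o,d=ray(c,u,v); return o+d*(z-o[2])/d[2]
def two(r1,r2):
    A=np.stack([r1[1],-r2[1]],1); s=np.linalg.lstsq(A,r2[0]-r1[0],rcond=None)[0]
    a=r1[0]+s[0]*r1[1]; b=r2[0]+s[1]*r2[1]; return (a+b)/2,np.linalg.norm(a-b)
def proj(c,X):
    f=192/np.tan(np.radians(c['fov_y']/2)); p=np.array(c['R'])@X+np.array(c['t']); return p[0]/p[2]*f+c['cx'],p[1]/p[2]*f+c['cy']
E
python3 - <<'E'
from h import *
o=get_obs(); print(o['clock'],o['position'],o['ee_rot'],o['grip_width'],o['ft_force'],manip.finger_overhang)
for n in('scene','top','wrist'):
    c=camera(n); save(n+'0',c['img']); print(n,{k:np.round(v,3).tolist() for k,v in c.items() if k!='img'})
E
```

```text
0.0 [0.26989123 0.56331063 0.23850418] [-0.37711129  0.59875572  0.37651492  0.59792573] 1.0000637407908104 [-0.21065483  0.04778566 -0.77327166] 0.008
scene {'fov_y': 44.882, 'cx': 254.302, 'cy': 189.583, 'R': [[-0.968, 0.25, -0.008], [0.183, 0.684, -0.706], [-0.171, -0.685, -0.708]], 't': [0.544, -0.057, 1.104]}
top {'fov_y': 43.395, 'cx': 262.459, 'cy': 184.06, 'R': [[-0.024, -0.999, -0.036], [-0.991, 0.029, -0.134], [0.135, 0.033, -0.99]], 't': [0.076, 0.596, 1.021]}
wrist {'fov_y': 64.705, 'cx': 253.047, 'cy': 189.047, 'tool_from_camera': [[-0.0, -0.317, 0.949, -0.134], [-0.001, -0.949, -0.317, 0.082], [1.0, -0.001, -0.0, 0.0], [0.0, 0.0, 0.0, 1.0]]}
```

View pics/scene0.png

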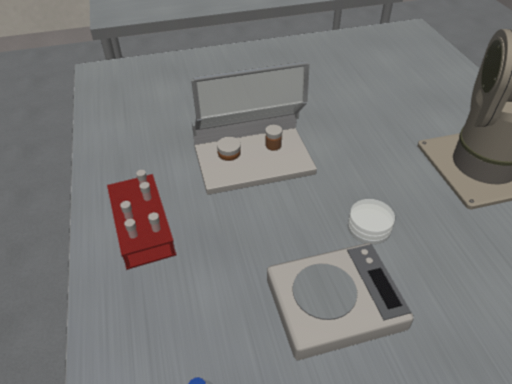

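View pics/top0.png

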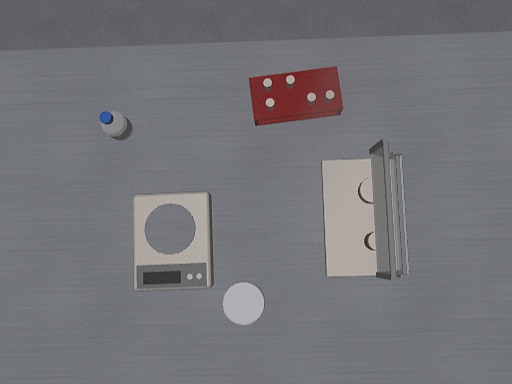

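View pics/wrist0.png

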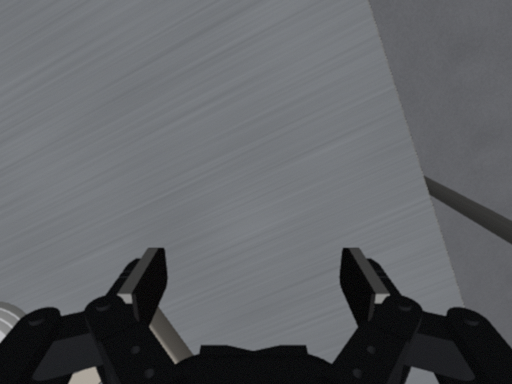

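The scene view shows the stand at (255,150). The tall jar is at about (273,138), on the robot side, and the squat jar is at (229,150). The balance is at (338,295) with its pan at (325,292). In the top view the stand opens to the left (+y) and the pan is at (170,229). Next I'll zoom in.

Run:
```python
from h import *
from scipy.spatial.transform import Rotation as Ro
print(Ro.from_quat(get_obs()['ee_rot']).as_matrix().round(3).tolist())
s=cv2.imread('pics/scene0.png'); t=cv2.imread('pics/top0.png')
a=cv2.resize(s[60:190,180:325],None,fx=4,fy=4,interpolation=cv2.INTER_CUBIC)
b=cv2.resize(t[130:290,310:420],None,fx=3.7,fy=3.7,interpolation=cv2.INTER_CUBIC)
save('z1',a);save('z2',b)
cs=camera('scene');ct=camera('top')
for n,c,box in(('s',cs,(265,240,400,350)),('t',ct,(130,190,215,265))):
    x0,y0,x1,y1=box; hsv=cv2.cvtColor(c['img'],cv2.COLOR_BGR2HSV)
    print(n,c['img'][int(229 if n=='t' else 292),int(170 if n=='t' else 325)],c['img'][229 if n=='t' else 325,140 if n=='t' else 330])
```

```text
[[-0.0, -0.902, 0.432], [-0.001, 0.432, 0.902], [-1.0, -0.0, -0.001]]
s [125 125 121] [156 162 167]
t [122 118 116] [159 166 175]
```

View pics/z1.png

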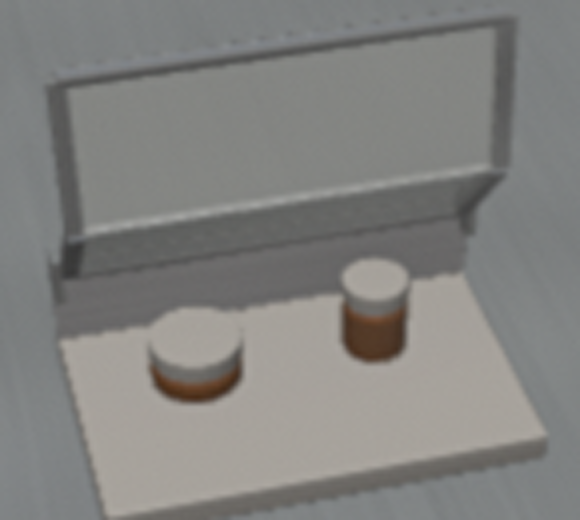

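View pics/z2.png

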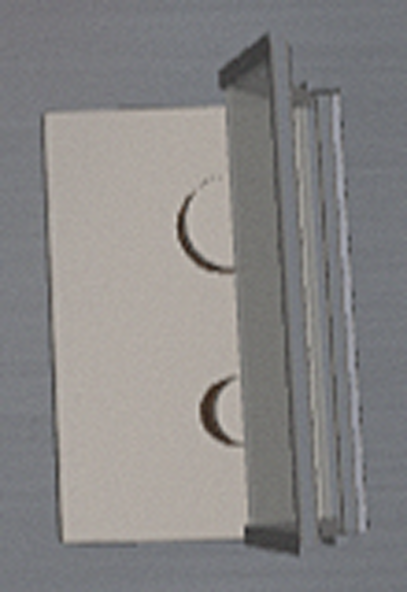

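The zooms show the tall jar's cap centre in the scene view at about (274,130), and the jar stands right of the squat one. In the top view the shield hides part of both caps. I'll compute positions from the tray corners, jar and pan.

Run:
```python
from h import *
cs=camera('scene');ct=camera('top')
S=lambda u,v:(180+(u+.5)/4-.5,60+(v+.5)/4-.5)
T=lambda u,v:(310+(u+.5)/3.7-.5,130+(v+.5)/3.7-.5)
# tray front corners (top face)
for nm,s,t in(('near',(547,437),(64,543)),('far',(106,517),(43,113))):
    print(nm,two(ray(cs,*S(*s)),ray(ct,*T(*t))),plane(cs,*S(*s),.02),plane(ct,*T(*t),.02))
print('capS@.07',plane(cs,*S(376,281),.07),'foot front S@.02',plane(cs,*S(374,358),.02))
# cap left edge in top image, jar and squat
print('top tall leftmost @.02',plane(ct,*T(199,411),.02), 'squat',plane(ct,*T(177,225),.02))
# cap edges top: white cap left edge
print('top tall cap left @.07',plane(ct,*T(212,411),.07))
print('squat cap S@.05',plane(cs,*S(196,336),.05))
# pan
P={}
for n,c,box,z in(('s',cs,(275,250,375,335),.062),('t',ct,(138,196,203,260),.062)):
    x0,y0,x1,y1=box; im=c['img'][y0:y1,x0:x1].astype(float)
    sat=im[:,:,2]-im[:,:,0]; m=(sat<4).astype(np.uint8)
    m=cv2.morphologyEx(m,cv2.MORPH_OPEN,np.ones((5,5)))
    k,l,st,ce=cv2.connectedComponentsWithStats(m); 
    lab=l[int((y1-y0)/2),int((x1-x0)/2)]; m=(l==lab).astype(np.uint8)
    ctn=max(cv2.findContours(m,0,1)[0],key=cv2.contourArea); e=cv2.fitEllipse(ctn); 
    u,v=e[0][0]+x0,e[0][1]+y0; print(n,e,u,v,st[lab],plane(c,u,v,z)); P[n]=ray(c,u,v)
    v2=c['img'].copy(); cv2.ellipse(v2,((u,v),e[1],e[2]),(0,0,255),1); P[n+'v']=cv2.resize(v2[y0-20:y1+20,x0-20:x1+20],None,fx=3,fy=3)
print(two(P['s'],P['t']))
h=max(P['sv'].shape[0],P['tv'].shape[0]); 
save('pan',np.hstack([cv2.copyMakeBorder(P[k],0,h-P[k].shape[0],0,0,0) for k in('sv','tv')]))
```

```text
near (array([ 0.39336616, -0.07564711,  0.01616194]), np.float64(0.00014297259857612684)) [ 0.39504922 -0.07175331  0.02      ] [ 0.39364779 -0.07531765  0.02      ]
far (array([ 0.65192324, -0.07361222,  0.01926854]), np.float64(0.0009575062134996909)) [ 0.65243567 -0.07310883  0.02      ] [ 0.65132334 -0.07339767  0.02      ]
capS@.07 [ 0.46852951 -0.17548799  0.07      ] foot front S@.02 [ 0.47164876 -0.16526384  0.02      ]
top tall leftmost @.02 [ 0.46890049 -0.15834011  0.02      ] squat [ 0.58037491 -0.15097506  0.02      ]
top tall cap left @.07 [ 0.46803206 -0.15711531  0.07      ]
squat cap S@.05 [ 0.57739974 -0.17748797  0.05      ]
s ((49.44931411743164, 41.120548248291016), (53.76823043823242, 64.27177429199219), 106.4487533569336) 324.44931411743164 291.120548248291 [  18   14   64   55 2798] [0.50601513 0.26460992 0.062     ]
t ((31.394620895385742, 32.489131927490234), (49.04073715209961, 50.601226806640625), 41.82602310180664) 169.39462089538574 228.48913192749023 [   7    8   50   50 2021] [0.50463981 0.26136873 0.062     ]
(array([0.50478745, 0.2622999 , 0.05803174]), np.float64(0.00010287293563139375))
```

View pics/pan.png

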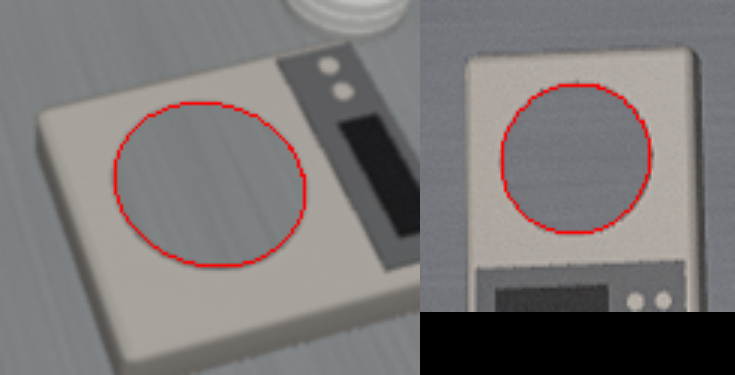

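The measurements are consistent:
- **Jar:** (0.468, -0.178). The scene and top views agree, and it matches the position derived from the tray.
- **Pan:** (0.505, 0.263, about 0.060).
- **Tray:** width 0.258 m, which matches the text. Its yaw is about 0.

I'll move to a point in front of the stand.

Call:
play_rows(increments="0 -0.03 -0.03 0;0 -0.03 -0.03 0;0 -0.03 -0.03 0;0 -0.03 -0.03 0;0 -0.03 -0.03 0;0 -0.03 -0.03 0;0 -0.03 -0.03 0;0 -0.03 -0.03 0;0 -0.03 -0.03 0;0 -0.03 -0.03 0;0 -0.03 -0.03 0;0 -0.03 -0.03 0;0 -0.03 -0.03 0;0 0 0 0.1", hand=-1)

```text
clock: 1.75
position: [0.4583, 0.0231, 0.2384]
ee_rot: [-0.347, 0.614, 0.348, 0.617]
ft_force: [0.5, 1.8, -0.0]
grip_width: 1.005
```

Call:
play_rows(increments="0 0 0 0.147;0 0 0 0.147;0 0 0 0.147;0 0 0 0.147;0 0 0 0.147;0 0 0 0.147;0 0 0 0.147;0 0 0 0")

```text
clock: 2.55
position: [0.4586, 0.0205, 0.2392]
ee_rot: [0.011, 0.706, -0.007, 0.709]
ft_force: [0.2, 0.4, -0.1]
grip_width: 0.997
```

Run:
```python
from h import *
from scipy.spatial.transform import Rotation as Ro
o=get_obs();print(o['position'],Ro.from_quat(o['ee_rot']).as_matrix().round(3).tolist(),np.round(o['joint_pos'],2))
c=camera('wrist');save('w1',c['img']);save('s1',camera('scene')['img'])
```

```text
[0.45855537 0.02051852 0.23923213] [[0.004, 0.025, 1.0], [0.006, 1.0, -0.025], [-1.0, 0.006, 0.004]] [-0.54 -0.06  0.39  1.9   0.02  1.29 -0.18]
```

View pics/w1.png

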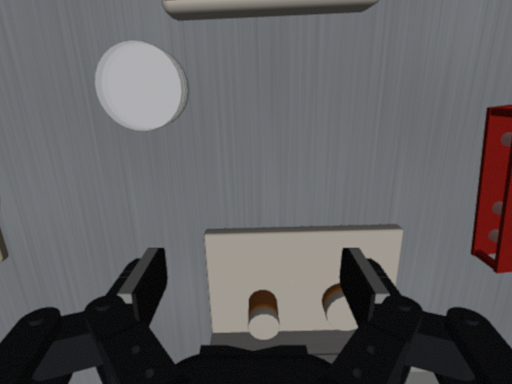

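View pics/s1.png

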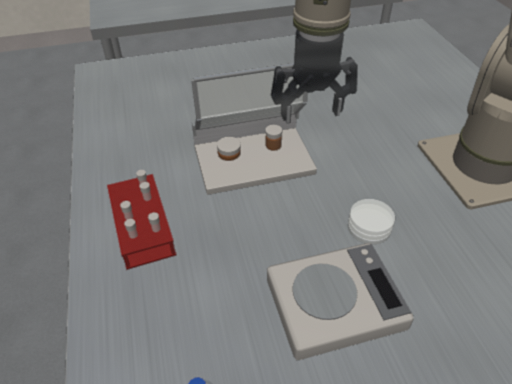

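Call:
play_rows(increments="0.02 -0.01 0.01 -0.025;0.03 -0.025 0 0;0.03 -0.02 0 0;0.03 0 0 0;0.03 0 0 0;0.03 0 0 0;0.02 0 0 0;0 0 0 0")

```text
clock: 3.45
position: [0.4724, -0.0351, 0.0442]
ee_rot: [-0.014, 0.703, 0.018, 0.711]
ft_force: [-0.7, -0.4, 0.7]
grip_width: 0.999
```

Run:
```python
from h import *
from scipy.spatial.transform import Rotation as Ro
o=get_obs();p=o['position'];R=Ro.from_quat(o['ee_rot']).as_matrix();print(o['clock'],p,R.round(3).tolist(),o['ft_force'])
c=camera('wrist');save('w2',c['img']);M=np.array(c['tool_from_camera'])
# w1 cap ray
f=192/np.tan(np.radians(c['fov_y']/2))
R1=Ro.from_quat([0.011,.706,-.007,.709]).as_matrix();p1=np.array([.45855,.0205,.2392])
def wr(u,v,R,p):
    d=M[:3,:3]@np.array([(u-c['cx'])/f,(v-c['cy'])/f,1]); return p+R@M[:3,3],R@d
o1,d1=wr(264,326,R1,p1); print(o1+d1*(.07-o1[2])/d1[2])
```

```text
3.45 [ 0.472419   -0.03506229  0.04423826] [[0.01, -0.045, 0.999], [0.006, 0.999, 0.045], [-1.0, 0.006, 0.011]] [-0.69950066 -0.41544402  0.69981666]
[ 0.46769974 -0.17667673  0.07      ]
```

View pics/w2.png

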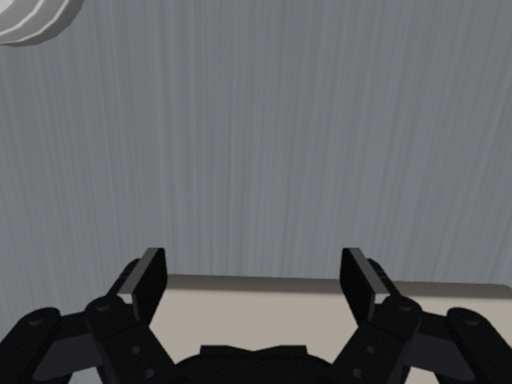

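The wrist view agrees on the jar: (0.468, -0.177). The tray edge lies ahead between the fingers. I'll push in, watching the force.

Call:
play_rows(increments="0 -0.01 -0.004 0.04;0 -0.02 0 0;0 -0.02 0 0;0 -0.02 0 0;0 -0.015 0 0;0 0 0 0")

```text
clock: 4.1
position: [0.4734, -0.126, 0.0532]
ee_rot: [0.002, 0.699, 0.003, 0.715]
ft_force: [-0.7, 1.1, 0.2]
grip_width: 1.0
```

Run:
```python
from h import *
from scipy.spatial.transform import Rotation as Ro
o=get_obs();p=o['position'];R=Ro.from_quat(o['ee_rot']).as_matrix();print(o['clock'],p,R.round(3).tolist(),o['ft_force'])
i=camera('scene')['img'];save('s2',cv2.resize(i[0:260,130:512],None,fx=2,fy=2))
```

```text
4.1 [ 0.47339843 -0.12598865  0.0532425 ] [[0.024, -0.001, 1.0], [0.008, 1.0, 0.001], [-1.0, 0.008, 0.024]] [-0.74965722  1.07721315  0.23527307]
```

View pics/s2.png

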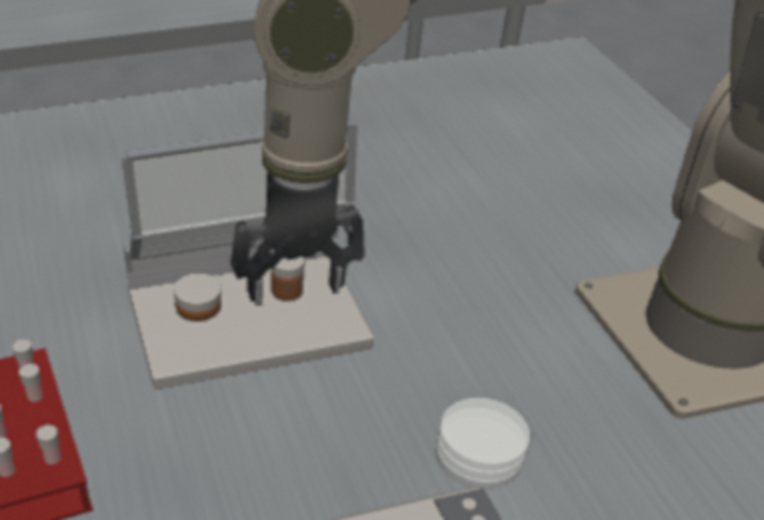

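The hand is now at the shield and lined up with the jar, with low force. It rose 9 mm, so I'll correct that and continue.

Call:
play_rows(increments="0.006 -0.01 -0.003 0;0.003 -0.014 -0.002 0;0.001 -0.014 0 0;0 -0.013 0 0;0 0 0 0")

```text
clock: 4.65
position: [0.4717, -0.1705, 0.0454]
ee_rot: [0.001, 0.697, 0.008, 0.717]
ft_force: [-0.2, 1.6, -0.1]
grip_width: 0.999
```

Run:
```python
from h import *
from scipy.spatial.transform import Rotation as Ro
o=get_obs();p=o['position'];R=Ro.from_quat(o['ee_rot']).as_matrix();print(o['clock'],p,R.round(3).tolist(),o['ft_force'])
i=camera('scene')['img'];save('s3',cv2.resize(i[40:200,170:390],None,fx=3.5,fy=3.5))
i=camera('wrist')['img'];save('w3',i)
```

```text
4.65 [ 0.47168284 -0.17050555  0.04536556] [[0.029, -0.01, 1.0], [0.013, 1.0, 0.009], [-0.999, 0.013, 0.029]] [-0.18927177  1.6312362  -0.08080379]
```

View pics/s3.png

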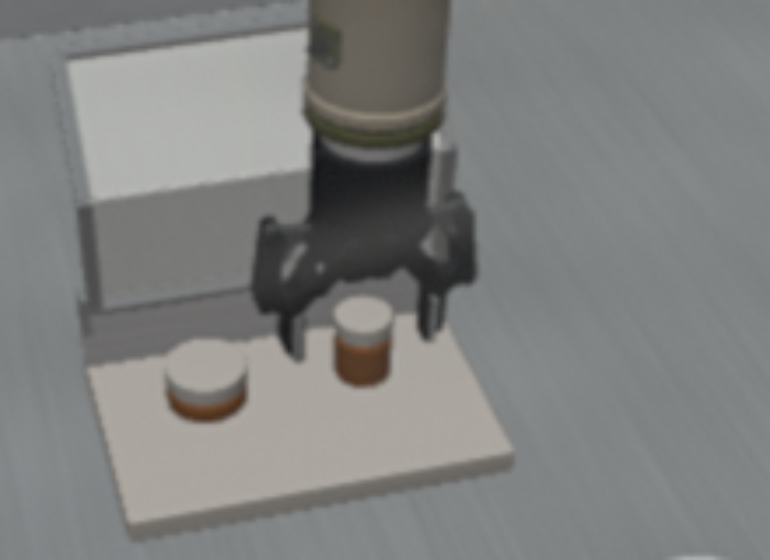

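View pics/w3.png

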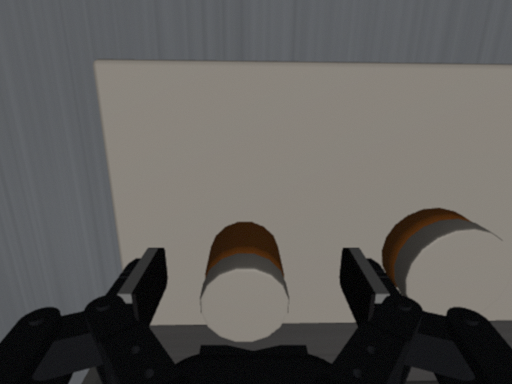

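The shield is open, pushed back by the hand, and the jar stands between the fingers, slightly left of centre (u=245 against 253). I'll fine-align, then close.

Call:
play_rows(increments="0.003 -0.005 -0.003 0;0.002 -0.004 -0.001 0;0 0 0 0")

```text
clock: 5.05
position: [0.4683, -0.1758, 0.0397]
ee_rot: [0.0, 0.697, 0.01, 0.717]
ft_force: [0.1, 1.7, -0.6]
grip_width: 1.002
```

Call:
play_rows(increments="0 0 0 0;0 0 0 0;0 0 0 0;0 0 0 0;0 0 0 0;0 0 0 0;0 0 0 0;0 0 0 0", hand=1, squeeze=40)

```text
clock: 5.85
position: [0.4681, -0.1754, 0.0399]
ee_rot: [0.0, 0.697, 0.011, 0.717]
ft_force: [-0.9, 1.9, 2.4]
grip_width: 0.458
```

Run:
```python
from h import *
from scipy.spatial.transform import Rotation as Ro
o=get_obs();p=o['position'];R=Ro.from_quat(o['ee_rot']).as_matrix();print(o['clock'],p,R.round(3).tolist(),o['ft_force'],o['grip_width'])
i=camera('wrist')['img'];save('w4',i)
```

```text
5.85 [ 0.46810474 -0.17544804  0.0399146 ] [[0.029, -0.015, 0.999], [0.016, 1.0, 0.014], [-0.999, 0.015, 0.029]] [-0.89342778  1.93039943  2.38733011] 0.45763990785122716
```

View pics/w4.png

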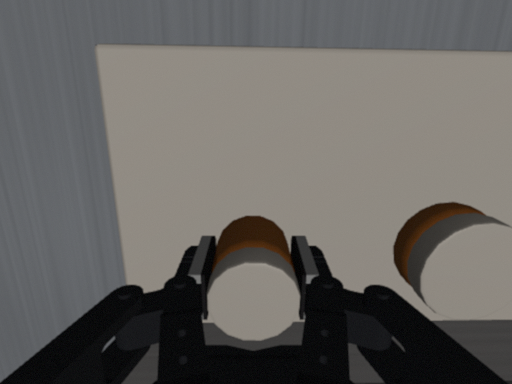

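Both pads are on the jar, and the opening of 0.458 is about 39 mm, as expected for the 40 mm jar. Lifting straight up while the shield is still held.

Call:
play_rows(increments="-0.008 0 0 0;-0.012 0 0 0;-0.012 0 0 0;-0.005 0 0 0;0 0 0 0;0 0 0 0;0 0 0 0")

```text
clock: 6.6
position: [0.467, -0.1758, 0.0808]
ee_rot: [0.001, 0.697, 0.011, 0.717]
ft_force: [-0.2, 2.3, -0.8]
grip_width: 0.459
```

Run:
```python
from h import *
o=get_obs();print(o['clock'],o['position'],o['ft_force'],o['grip_width'])
i=camera('scene')['img'];save('s5',cv2.resize(i[40:200,170:390],None,fx=3.5,fy=3.5))
i=camera('top')['img'];save('t5',cv2.resize(i[120:300,270:470],None,fx=3,fy=3))
```

```text
6.6 [ 0.46703827 -0.17580745  0.08075078] [-0.16194515  2.27208496 -0.78228395] 0.4585363322050748
```

View pics/s5.png

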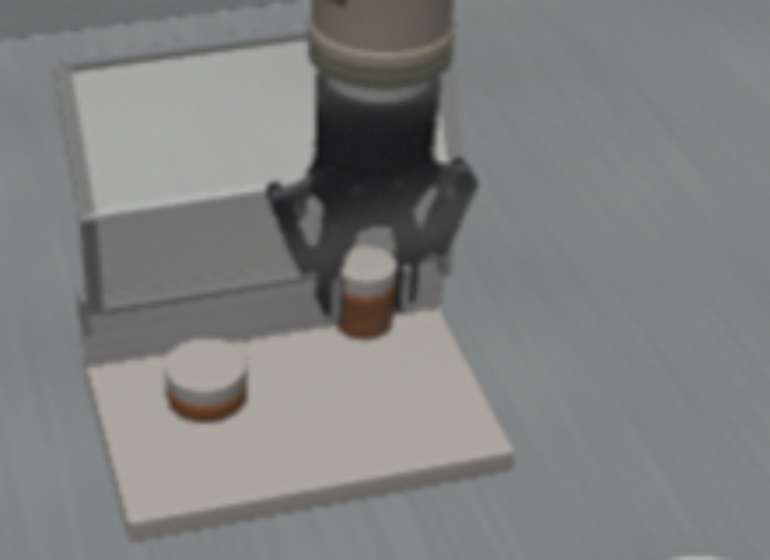

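View pics/t5.png

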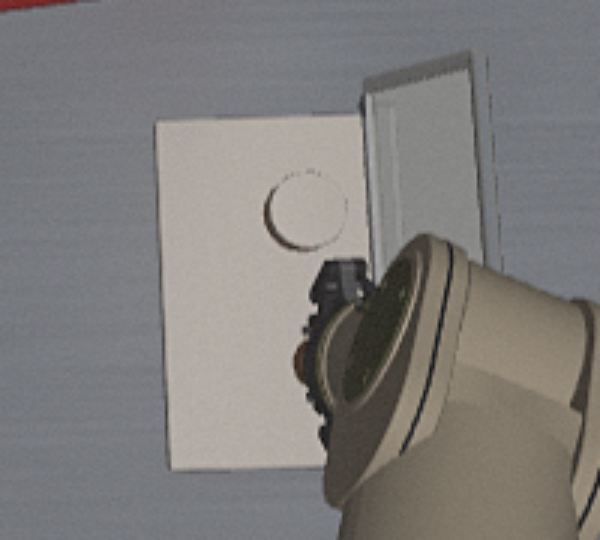

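The jar is lifted 41 mm and the shield is still well open against the hand. Retreating to the front so the shield closes.

Call:
play_rows(increments="0 0.008 0 0;0 0.012 0 0;0 0.012 0 0;0 0.012 0 0;0 0.012 0 0;0 0.012 0 0;0 0.012 0 0;0 0.015 0 0;0 0.02 0 0;0 0.02 0 0;0 0 0 0")

```text
clock: 7.8
position: [0.4629, -0.0342, 0.0801]
ee_rot: [-0.0, 0.698, 0.008, 0.716]
ft_force: [-0.0, 0.1, -0.9]
grip_width: 0.458
```

Run:
```python
from h import *
from scipy.spatial.transform import Rotation as Ro
o=get_obs();print(o['clock'],o['position'],o['ft_force'],o['grip_width'],Ro.from_quat(o['ee_rot']).as_matrix().round(3).tolist())
i=camera('scene')['img'];save('s6',cv2.resize(i[40:200,170:390],None,fx=3.5,fy=3.5))
```

```text
7.8 [ 0.46291082 -0.03421573  0.0800627 ] [-0.01892966  0.14589564 -0.89414137] 0.4582903173967848 [[0.026, -0.012, 1.0], [0.012, 1.0, 0.012], [-1.0, 0.012, 0.026]]
```

View pics/s6.png

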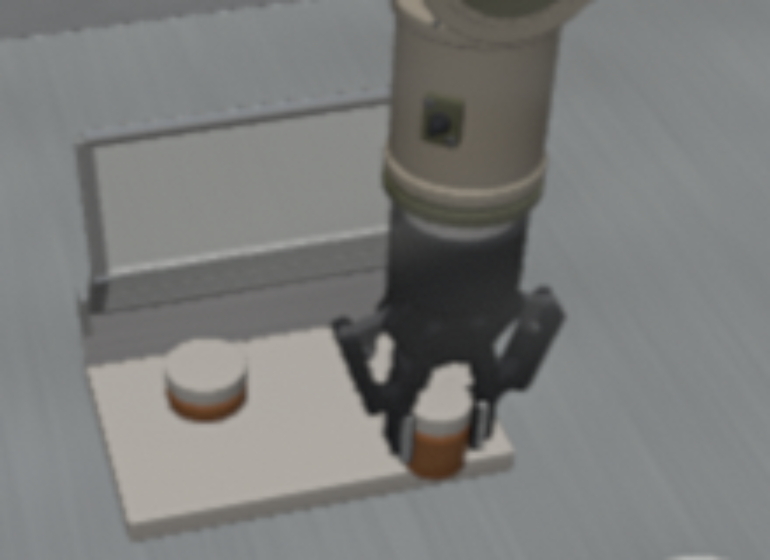

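The jar is clear in the hand at (440,440) in the zoom, and the shield has sprung closed. Carrying the jar to the pan.

Call:
play_rows(increments="-0.02 0 0 0;-0.02 0.01 0.004 0;-0.02 0.02 0.004 0;0 0.03 0.004 0;0 0.03 0.004 0;0 0.03 0.004 0;0 0.03 0.004 0;0 0.03 0.004 0;0 0.03 0.004 0;0 0.03 0.004 0;0 0.03 0.004 0;0 0.02 0.004 0;0 0.01 0 0;0 0 0 0")

```text
clock: 9.25
position: [0.5084, 0.2616, 0.1436]
ee_rot: [0.005, 0.698, -0.002, 0.716]
ft_force: [-0.9, -0.6, -1.1]
grip_width: 0.456
```

Run:
```python
from h import *
from scipy.spatial.transform import Rotation as Ro
o=get_obs();print(o['clock'],o['position'],o['ft_force'],o['grip_width'],Ro.from_quat(o['ee_rot']).as_matrix().round(3).tolist())
i=camera('scene')['img'];save('s7',i)
```

```text
9.25 [0.50836243 0.26155341 0.143606  ] [-0.89072786 -0.60689648 -1.12038765] 0.45588455129130734 [[0.026, 0.009, 1.0], [0.004, 1.0, -0.009], [-1.0, 0.004, 0.026]]
```

View pics/s7.png

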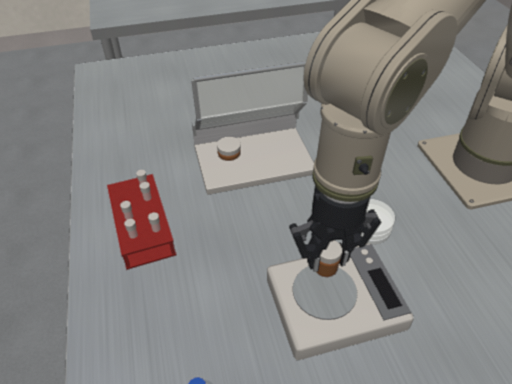

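Call:
play_rows(increments="0.01 0.001 -0.002 0;0.015 0.001 -0.002 0;0.015 0 -0.001 0;0.01 0 0 0;0.005 0 0 0;0 0 0 0")

```text
clock: 9.9
position: [0.5053, 0.2545, 0.0846]
ee_rot: [0.007, 0.698, -0.006, 0.716]
ft_force: [0.2, 0.2, -1.6]
grip_width: 0.458
```

Call:
play_rows(increments="0 0.005 0 0;0 0.004 0 0;0 0 0 0")

```text
clock: 10.2
position: [0.5063, 0.2643, 0.0859]
ee_rot: [0.008, 0.697, -0.006, 0.717]
ft_force: [0.3, 0.3, -0.9]
grip_width: 0.457
```

Run:
```python
from h import *
o=get_obs();print(o['clock'],o['position'],o['ft_force'])
a=camera('scene')['img'][230:350,250:420];b=camera('top')['img'][170:300,110:240]
save('p8',np.hstack([cv2.resize(a,(560,395)),cv2.resize(b,(395,395))])[:, :800])
```

```text
10.2 [0.50629786 0.26431905 0.08588728] [ 0.29364209  0.33935197 -0.86994727]
```

View pics/p8.png

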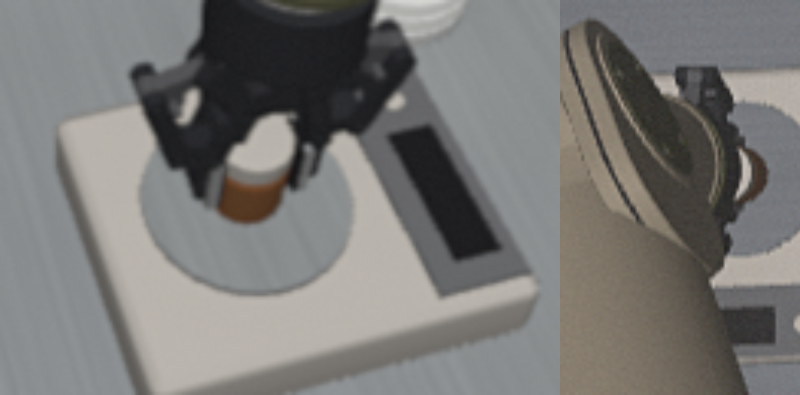

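The jar's foot is just above the pan's middle. Easing down until it touches.

Call:
play_rows(increments="0.002 0 0 0;0.002 0 0 0;0 0 0 0")

```text
clock: 10.6
position: [0.5068, 0.2639, 0.082]
ee_rot: [0.008, 0.697, -0.006, 0.717]
ft_force: [0.3, -0.1, -1.3]
grip_width: 0.457
```

Call:
play_rows(increments="0.0015 0 0 0;0 0 0 0")

```text
clock: 10.8
position: [0.507, 0.2639, 0.0822]
ee_rot: [0.008, 0.697, -0.006, 0.717]
ft_force: [0.3, -0.4, -1.5]
grip_width: 0.457
```

Call:
play_rows(increments="0.003 0 0 0;0 0 0 0")

```text
clock: 11.0
position: [0.5077, 0.264, 0.0824]
ee_rot: [0.009, 0.697, -0.006, 0.717]
ft_force: [0.1, 0.4, -1.5]
grip_width: 0.456
```

Call:
play_rows(increments="0.003 0 -0.001 0;0.003 0 0 0;0.003 0 0 0")

```text
clock: 11.3
position: [0.5081, 0.2641, 0.0816]
ee_rot: [0.011, 0.696, -0.005, 0.718]
ft_force: [-17.5, -8.8, 39.4]
grip_width: 0.459
```

Run:
```python
from h import *
o=get_obs();print(o['clock'],o['position'],o['ft_force'],o['torque'],np.round(o['joint_pos'],3))
a=camera('scene')['img'][250:320,280:380]
save('p9',cv2.resize(a,(800,560),interpolation=cv2.INTER_CUBIC))
```

```text
11.3 [0.50810532 0.26410572 0.08156696] [-17.45364399  -8.79310007  39.3862746 ] [-1.91313892  4.27074128  0.07573118] [-0.76   0.34   0.23   1.815 -0.081  0.967 -0.521]
```

View pics/p9.png

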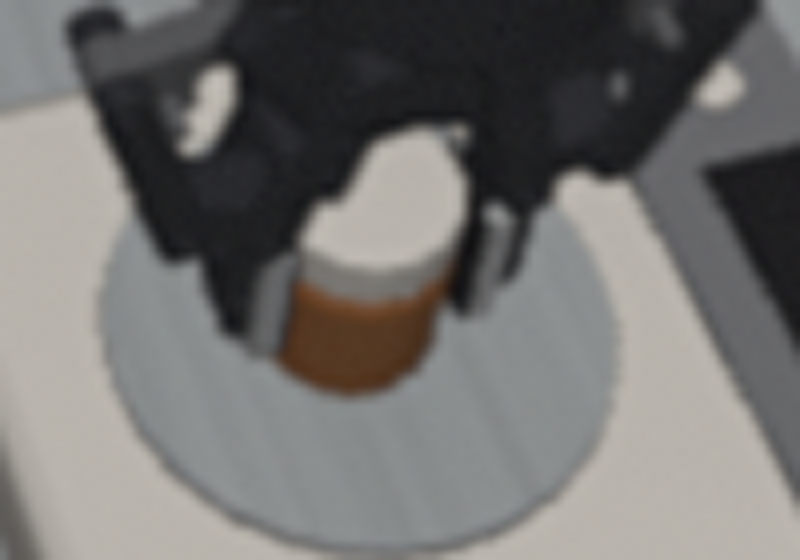

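It is in firm contact: 39 N, transmitted through the jar. I'll relax that with still rows before opening.

Call:
play_rows(increments="0 0 0 0;-0.0005 0 0 0;0 0 0 0")

```text
clock: 11.65
position: [0.5082, 0.2641, 0.0827]
ee_rot: [0.011, 0.696, -0.005, 0.718]
ft_force: [-0.7, 0.1, -1.7]
grip_width: 0.458
```

Call:
play_rows(increments="0.0005 0 -0.002 0;0.001 0 0 0;0 0 0 0")

```text
clock: 11.95
position: [0.5066, 0.2641, 0.082]
ee_rot: [0.011, 0.696, -0.005, 0.718]
ft_force: [-1.1, -1.1, 0.1]
grip_width: 0.456
```

Call:
play_rows(increments="0 0 0 0;0 0 0 0;0 0 0 0;0 0 0 0;0 0 0 0;0 0 0 0;0 0 0 0;0 0 0 0", hand=-0.3)

```text
clock: 12.75
position: [0.506, 0.264, 0.0806]
ee_rot: [0.011, 0.696, -0.005, 0.718]
ft_force: [1.4, 0.9, -0.1]
grip_width: 0.652
```

Run:
```python
from h import *
o=get_obs();print(o['clock'],o['position'],o['ft_force'],o['grip_width'])
save('w10',camera('wrist')['img'])
```

```text
12.75 [0.5059608  0.26402884 0.08055227] [ 1.38089872  0.88386371 -0.14514014] 0.65158122871078
```

View pics/w10.png

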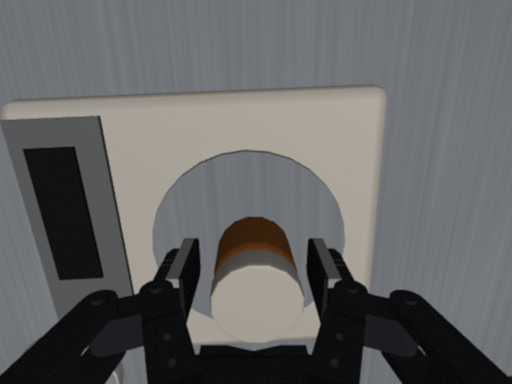

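The jar stands free between the opened pads on the pan. Opening a bit more and withdrawing straight up.

Call:
play_rows(increments="0 0 0 0;0 0 0 0;0 0 0 0;0 0 0 0;-0.01 0 0 0;-0.02 0 0 0;-0.03 0 0 0;-0.03 0 0 0;-0.03 0 0 0;-0.03 0 0 0;-0.02 0 0 0;0 0 0 0", hand=-0.8)

```text
clock: 14.0
position: [0.5002, 0.2619, 0.2623]
ee_rot: [0.011, 0.696, -0.006, 0.718]
ft_force: [0.0, -1.1, -0.4]
grip_width: 0.898
```

Call:
play_rows(increments="0 0.03 0 0;0 0.04 0 0;0 0.04 0 0;0 0.04 0 0;0 0.04 0 0;0 0.03 0 0;0 0 0 0;0 0 0 0;0 0 0 0")

```text
clock: 14.9
position: [0.5057, 0.4866, 0.2625]
ee_rot: [0.012, 0.696, -0.008, 0.718]
ft_force: [-0.5, -0.3, -0.3]
grip_width: 0.899
```

Run:
```python
from h import *
o=get_obs();print(o['clock'],o['position'],o['ft_force'],o['grip_width'])
cs=camera('scene');ct=camera('top');save('s11',cs['img']);save('t11',ct['img'])
save('z11',cv2.resize(cs['img'][240:350,260:415],None,fx=5,fy=5,interpolation=cv2.INTER_CUBIC))
```

```text
14.9 [0.505686   0.48658834 0.26251112] [-0.48757075 -0.29191235 -0.34371114] 0.8991585434127514
```

View pics/s11.png

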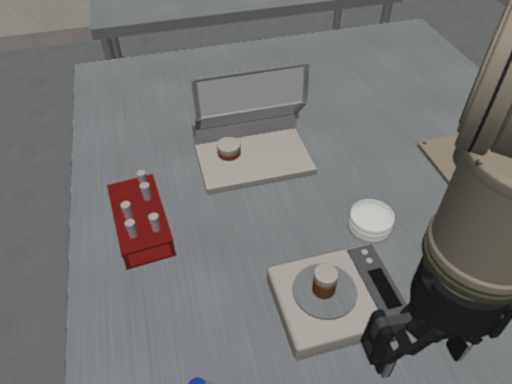

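View pics/t11.png

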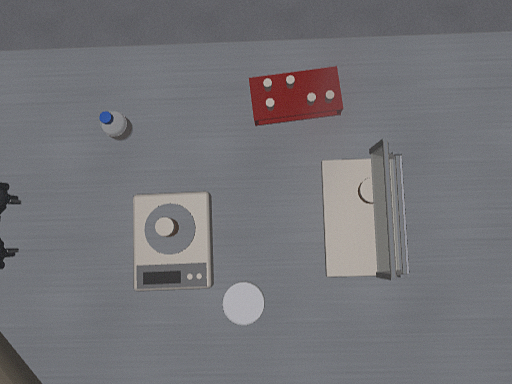

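View pics/z11.png

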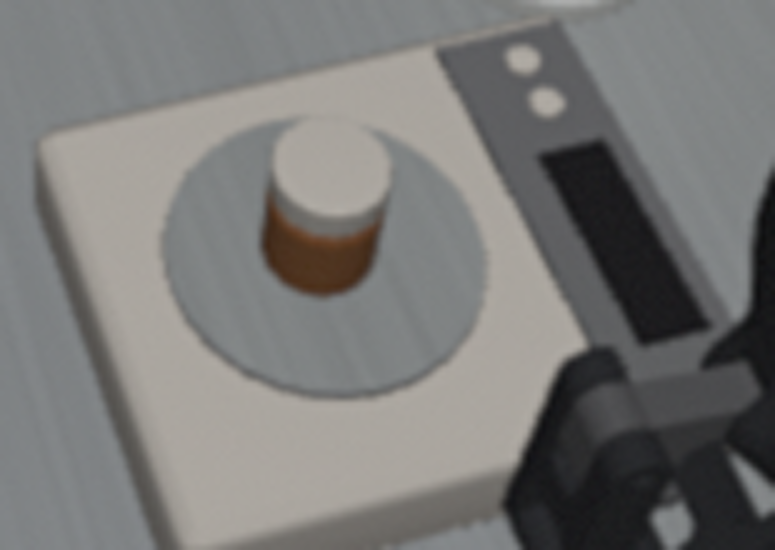

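The jar stands on the pan, the shield is closed as at the start, and the hand is clear. One numeric check before handing in.

Run:
```python
from h import *
cs=camera('scene');ct=camera('top')
u,v=260+331.5/5-.5,240+166.5/5-.5
print(plane(cs,u,v,.112),plane(ct,165,227,.112),two(ray(cs,u,v),ray(ct,165,227)))
a=cv2.imread('pics/scene0.png')[60:130,185:320].astype(int);b=cs['img'][60:130,185:320].astype(int)
print('shield diff',np.abs(a-b).mean(), np.abs(a-b)[:50].max())
```

```text
[0.50770878 0.26141368 0.112     ] [0.50546357 0.25897792 0.112     ] (array([0.50610047, 0.25954318, 0.10870669]), np.float64(0.001026667351915017))
shield diff 2.5869135802469136 5
```

The cap is at (0.506, 0.260), about 3 mm from the pan's centre. Its height reads 0.109 m, which shows the same small low bias as the pan (0.058 against 0.062). The shield's pixels match the closed picture.

```bash
python3 -c "
from h import *
print(workorder.hand_in(), get_obs()['clock'])"
```

```text
the job is handed in; nothing more can be done
the job is handed in; nothing more can be done
```

The tall jar is standing upright on the balance pan, the shield is closed, and the job is handed in after about 15 s of the 48 s. The hand-in gives no verdict, so the checks below are my own.

I pushed the shield back with the downward-pointing hand and gripped the jar, which measured about 39 mm at the pads. I lifted it 41 mm with the shield still visibly open against the hand. Then I backed out so the spring shut it, set the jar on the pan, let go and withdrew.

**Last checks:**
- **Placement:** the cap is about 3 mm from the pan's centre in plan, and the limit is 25 mm.
- **Upright:** the jar looks upright in both the scene and top views.
- **Shield:** its pixels match the closed picture from the start, differing by noise only.
- **Hand:** it is more than 0.2 m away, with no contact force.

**What disagreed or went less well:**
- **Heights:** two-view measurements came out 3–4 mm lower than the text (pan 0.058 against 0.062 m, cap top 0.109 against 0.112 m).
- **Setting down:** the contact force briefly read 39 N vertically (about 44 N in all). It went through the gripped jar rather than the gripper's body, and I relaxed it before opening the hand.

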